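Work the pedal bin for full hands

ROBOT

A 6-joint arm with a two-finger parallel gripper is mounted at the origin on the work surface. World frame = base frame: x ahead of the robot, y to its left, z up, the work surface at z = 0. Lengths are in mm, angles in rad, forces in N, time in s.
With the tool pointing down it reaches from about 300 to 850 mm from the base axis. Payload 5.4 kg.
Tool frame: the origin (TCP) lies between the finger pads; the fingertips stand 19 mm ahead of it and the grasp point (between the pads) is the TCP (tcp_to_tips is the distance from the TCP to the fingertips, in mm); z points along the fingers, y is the line along which they close (so a half turn about z gives the same grasp; the last joint's range is limited). The gripper opens to 85 mm and grips with 20 to 120 N. Pads are 22 mm wide; open, the fingers measure 114 mm over their backs; the gripper's body (76 mm by 85 mm) begins 54 mm behind the grasp point. The pads swing forward as they close: fully open they stand 13 mm farther back than shut.
Start: joints at [-0.21, 0.158, 1.597, -0, 1.386, -0.21], TCP at [574.984, -0.018, 250.299] pointing down, gripper open.
Joint ranges: [-2.91, 2.91], [-0.94, 2.29], [0.18, 2.7], [-1.29, 4.43], [0.17, 2.64], [-3, 3]. Speed limits (rad/s): [2.57, 2.57, 3.14, 3.14, 3.14, 3.14].

INTERFACE

Orientations are given as a rotation vector (axis times angle).
In Python, from workcell import * gives the robot as it stands.
- The arm moves only by the shell command python3 -m handwheel 'ROWS' [FORCE]. ROWS is JSON, a list of rows, each a list of 3 entries, a list of its own where there are three numbers: the shift along the world's x, y, z in m, then the turn, a rotation vector about the world's x, y, z in rad, then the finger opening in m, from 0 to 0.0854. A call has exactly 10 rows; each row is the pose to reach, as a shift and turn from the pose commanded when the call began; what a row does not reach only later rows make up. A row lasts 1/12 s, in which the tool goes at most 41.7 mm and 7.16 degrees, less where a joint would pass 70% of its speed; a pose out of reach is approached as far as the arm can. A call with a gripper value outside its range is refused whole. The fingers move at their own pace and stop on an object; FORCE is the grip in N (left out, the last holds). Time passes only in rows, so rows that repeat a pose let the fingers close, or fill a call up. It gives the time, the measured TCP pose, the force, the opening and the grip force at its end, in the units of the state.
- get_obs(): the state, without advancing time (a new reading comes with each control period).
- read_camera(name): name is "scene" or "side" or "wrist"; returns a dict with "pixels" (400x640x3 uint8, red, green, blue), "vertical_fov" (degrees; the focal length in pixels is half the picture's height over the tangent of half this angle, whatever the lens; pixels are square), "cx", "cy" (the principal point, pixels), "rvec" (rotation vector, rad) and "tvec" (3), from world to camera coordinates, as OpenCV has them; the wrist camera has in their place "hand_eye" (4x4, takes a point from camera to tool coordinates, whose origin is the TCP and whose axes are the flange's). Camera axes: x right, y down, z forward; pixel columns grow to the right and rows downward; lengths in mm; the calibration is good to about 2 mm. A picture is of the moment at which its call begins: read the wrist's pose just before it. There is no depth.
- job_done(): hands the job in; it is judged then, once.
The state is a dict: "t": time; "q": joint angles; "joint_velocities": joint speeds; "effort": joint torques, N m; "position": TCP position; "ee_rot": TCP orientation; "wrist_force": force on the tool from outside, world axes, zero at the start; "torque": the same for the moment, N m; "opening": finger opening in mm; "gripper_force": force on a finger pad.
Only numpy, scipy, OpenCV 4.12 (cv2) and the standard library are available. Lean on these libraries where they do the work, as an engineer would, in place of code of your own. Each camera call takes 0.05 s, during which the arm holds its last target. There are 200 camera calls.

TASK

Two small steel pedal bins stand on the chart table, one square and one round: press down the pedal of the square bin until its lid is fully up, keep it up for three seconds while I drop the galley scraps in, then ease the pedal up again so that the lid comes down slowly and shuts without slamming. Work the lid by its pedal alone, pick nothing up, do not shove or tip the bin, and leave the round bin and everything else on the table as they stand.

Things in the scene. Friction and masses are not known exactly. Their poses are not given: they have to be found in the camera images.
- square_bin: The square pedal bin to be worked, loose on the table, 1.8 kg. Steel shell 130 x 130 mm on a black plinth 34 mm high, rim at 182 mm, shut lid's top at 200 mm. Origin: centre of its underside. -x points out of its front, where the pedal is (front wall at x = -65 mm), +x to the hinge and black spine at the back, +z up. The pedal side faces the robot (its -x), give or take 0.55 rad.
- square_pedal: The square bin's pedal: a lever out of a slot in the plinth's front with a ribbed tread 46 mm long, 56 mm wide, 6 mm thick, 75 to 121 mm in front of the bin's centre. Origin: its pivot, at bin x = +30 mm, height 16 mm. Goes down 0.15 rad to its own stop, just clear of the table. Takes 2 to 8 N; no spring or catch: the lid's weight alone drives it up again.
- square_tread (a point): Middle of the upper face of the square bin's tread, 98 mm in front of the bin's centre; about 34 mm above the table with the lid shut, 14 mm with it fully up. Moves with the pedal. The bin's front wall stands 33 mm behind it and reaches up to 182 mm, so a wide gripper must lean away from the bin.
- square_lid (a joint): Opening of the square bin's lid in rad: 0 shut, 1.15 fully up, at its stop. Linked to the pedal: it turns 7.67 times as far, about 0.06 rad for each mm that the tread's middle goes down. The lid weighs about 0.12 kg and drops shut at once if the pedal is let go.
- square_lid_front (a point): Middle of the front edge of the square bin's lid, 137 mm in front of its hinge. The hinge lies at bin x = +69 mm, 187 mm above the table. The lid opens up and back.
- round_bin: The other pedal bin, of the same steel and the same height, with a round shell 130 mm across, a round lid and the same pedal. Not to be worked. Origin: centre of its underside; -x points out of its pedal side.
- round_lid (a joint): Opening of the round bin's lid in rad: 0 shut, 1.15 fully up. Stays shut.
- binocular_case: Blue polycarbonate binocular case with a black snap latch, 150 x 160 x 81 mm, lying at the back left. Origin: centre of the underside.
- monocular: Black rubber-armoured monocular lying on its side nearest the robot, 122 mm long, 42 mm thick. Origin: under its middle, on the table; its length is its x axis.
- coaster: Green ceramic coaster, 94 mm across and 7 mm high, between the bins. Origin: centre of the underside.
- mug: Stainless steel mug standing on the coaster, 76 mm across and 88 mm high, handle on its +y side (toward the robot). Origin: centre of the underside.
- torch: Aluminium torch lying at the right, 150 mm long, 38 mm thick at the head. Origin: under its middle, on the table; its length is its x axis.
- handheld_radio: Black hand-held radio standing upright at the back right, 40 x 60 x 125 mm, with a stub aerial up to 204 mm. Origin: centre of the underside.
- tea_tin: Plain metal tea tin at the left, 79 mm across, 113 mm high. Origin: centre of the underside.
Not all that is in view belongs to the job. Leave any green or red look-alike of the square_bin alone.

How it is judged (in metres and radians):
On the way, in this order (a step that is already met when the one before it is completed fails the run):
1. the square bin's lid is fully up (over 1.0 of 1.15 rad) with the fingers on its pedal, for 2.5 s on end (value of joint square_lid above 1 rad and contact force between the fingers and square_pedal above 0.3 N), for 2.5 s.
2. the lid is shut again (value of joint square_lid below 0.06 rad), for 0.2 s.
At the end, for the whole second after the job is handed in: Both lids shut (under 0.06 rad), the square bin upright (within 0.05 rad), at rest and within 30 mm of where it stood, the round bin and all other things within 30 mm of where they stood (value of joint each of square_lid, round_lid below 0.06 rad and distance of each of square_bin, round_bin, binocular_case, monocular, coaster, mug, torch, handheld_radio, tea_tin from where it was at the start of the episode below 0.03 m and angle between square_bin's own z axis and vertical below 0.05 rad and linear speed of square_bin below 0.02 m/s); the robot touches nothing.
It fails at once if the lid slams: it comes down faster than 3.0 rad/s (velocity of joint square_lid below -3 rad/s).
It fails at once if the round bin's lid is opened (value of joint round_lid above 0.15 rad).
It fails at once if the square bin is lifted, tipped (0.15 rad) or shoved (30 mm) (angle between square_bin's own z axis and vertical above 0.15 rad or distance of square_bin from where it was at the start of the episode above 0.03 m).
It fails at once if another thing is picked up, knocked over or moved by 30 mm (distance of any of binocular_case, monocular, coaster, mug, torch, handheld_radio, tea_tin, round_bin from where it was at the start of the episode above 0.03 m or angle between any of mug, handheld_radio, tea_tin, round_bin's own z axis and vertical above 0.4 rad).
It also fails if it takes over 48 s, if anything falls off the work surface, if the arm or the gripper's body presses on something with over 40 N, if the wrist force passes 120 N, or if a joint passes its speed limit or range.

## Working session

There is one attempt and no reset: what is moved stays moved. The work goes in short steps, Python scripts to look and compute and a shell command to move; the robot and the scene stay as the last step left them, time stands still between calls to the robot, and variables do not carry over. Pictures are saved under pics/ and viewed, at most 10 in all, crops included, and the job is handed in when it is done.

```bash
mkdir -p pics
cat > h.py <<'E'
import numpy as np, cv2
from workcell import *
def K(c):
    h,w=c["pixels"].shape[:2]; f=h/2/np.tan(np.radians(c["vertical_fov"])/2)
    return np.array([[f,0,c["cx"]],[0,f,c["cy"]],[0,0,1]])
def ray(c,u,v):
    R=cv2.Rodrigues(np.array(c["rvec"],float))[0]; t=np.array(c["tvec"],float).ravel()
    d=R.T@np.linalg.inv(K(c))@[u,v,1]; return -R.T@t,d
def atz(c,u,v,z):
    o,d=ray(c,u,v); return o+d*(z-o[2])/d[2]
def proj(c,P):
    return cv2.projectPoints(np.array(P,float).reshape(-1,3),np.array(c["rvec"],float),np.array(c["tvec"],float),K(c),None)[0].reshape(-1,2)
E
python3 - <<'E'
from h import *
import pickle
d={}
for n in("scene","side"):
    c=read_camera(n); d[n]=c; cv2.imwrite(f"pics/{n}.png",np.array(c["pixels"])[:,:,::-1]); print(n,ray(c,320,200),c["vertical_fov"])
pickle.dump(d,open("cams.pkl","wb"))
o=get_obs();print(o["t"],o["position"],o["ee_rot"],o["wrist_force"],o["opening"])
E
```

```text
scene (array([1404.26960372, -449.29370767,  859.56123231]), array([-0.73236381,  0.38411189, -0.5623998 ])) 50.04100955069561
side (array([1389.74473091, -810.11178696,  988.85426476]), array([-0.62048035,  0.54321292, -0.56564181])) 48.51762370004301
0.1 [5.74477926e+02 7.16245071e-02 2.49386737e+02] [-2.22039291e+00 -2.22038424e+00  1.52458392e-03] [-0.76039337  0.65344237 -0.19700311] 85.58132234031109
```

View pics/scene.png

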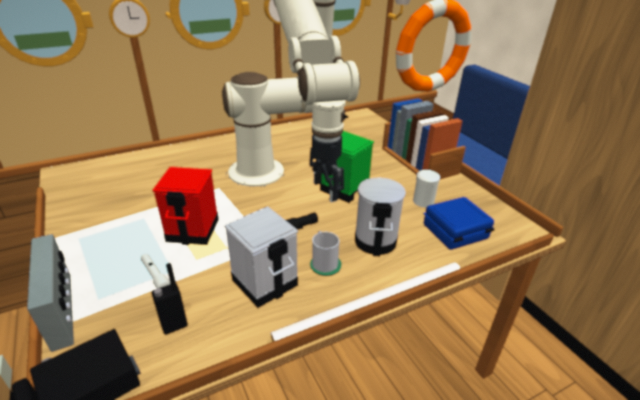

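View pics/side.png

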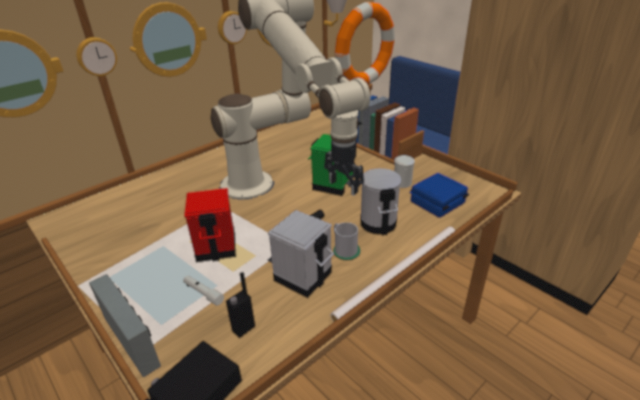

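The steel square bin is at scene (262,255) and side (301,252). The look-alikes are the red one at scene (187,205), the green one at (345,165) and the round steel one at (380,215). The square bin's pedal is hidden behind it, and the monocular at (303,220) lies near it. I'll check the choice in a close crop.

Run:
```python
from h import *
import pickle
d=pickle.load(open("cams.pkl","rb"))
a=np.array(d["scene"]["pixels"])[195:310,215:325,::-1]; b=np.array(d["side"]["pixels"])[195:310,260:370,::-1]
f=lambda x:cv2.resize(x,None,fx=3.6,fy=3.6,interpolation=cv2.INTER_CUBIC)
cv2.imwrite("pics/crop1.png",np.hstack([f(a),f(b)]))
```

```text
(no output)
```

View pics/crop1.png

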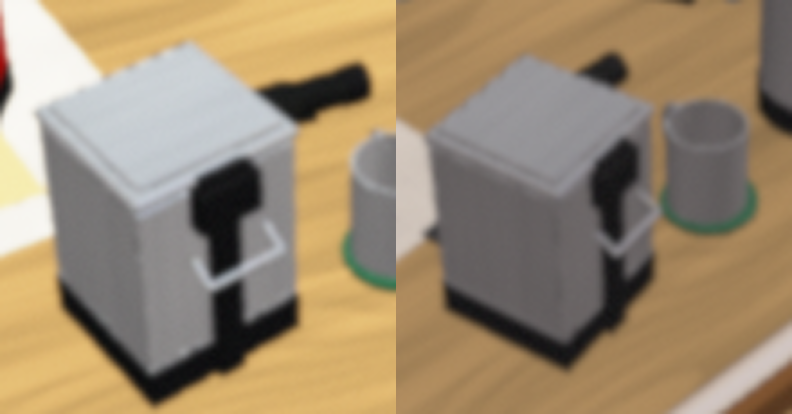

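The crop confirms it: steel square shell, spine facing the camera. The lid corners are clear, the monocular lies beyond the bin at crop (315,95), and a black bit of tread peeps out at crop (432,232) in the side view.

Run:
```python
from h import *
import pickle
d=pickle.load(open("cams.pkl","rb"))
S=[(40,112),(192,42),(297,130),(140,208)]; D=[(36,132),(132,55),(254,108),(164,190)]
for n,p,ox,base in(("scene",S,215,(157,403)),("side",D,260,(172,368))):
    c=d[n]; P=np.array([atz(c,ox+x/3.6,195+y/3.6,197) for x,y in p]); m=P.mean(0)
    print(n,P[:,:2].round(),m.round(),[np.linalg.norm(P[i]-P[i-1]).round() for i in range(4)])
    # axis: corners order left,top,right,front ; hinge side = right,front
    ax=(P[2]+P[3]-P[0]-P[1]); print("yaw of +x",np.arctan2(ax[1],ax[0]), "base corner",atz(c,ox+base[0]/3.6,195+base[1]/3.6,0).round())
c=d["side"]; print("tread bit",atz(c,270,259.4,25).round())
print("mono scene end",atz(d["scene"],215+365/3.6,195+80/3.6,21).round(),atz(d["scene"],215+285/3.6,195+103/3.6,21).round(),"side",atz(d["side"],260+219/3.6,195+70/3.6,21).round())
```

```text
scene [[ 545. -262.]
 [ 511. -136.]
 [ 640. -109.]
 [ 670. -234.]] [ 592. -186.  197.] [np.float64(128.0), np.float64(131.0), np.float64(132.0), np.float64(128.0)]
yaw of +x 0.2137188026437685 base corner [ 659. -231.    0.]
side [[ 540. -260.]
 [ 512. -138.]
 [ 638. -114.]
 [ 664. -233.]] [ 589. -186.  197.] [np.float64(128.0), np.float64(125.0), np.float64(128.0), np.float64(122.0)]
yaw of +x 0.20369024909986486 base corner [ 660. -231.    0.]
tread bit [ 471. -227.   25.]
mono scene end [397.  67.  21.] [397. -13.  21.] side [400.  58.  21.]
```

Run:
```python
from h import *
from scipy.spatial.transform import Rotation as R
c=read_camera("wrist"); print(np.round(c["hand_eye"],2),c["vertical_fov"])
R0=R.from_rotvec(get_obs()["ee_rot"]); print(R0.as_matrix().round(2))
for y in(0,np.pi/2,-np.pi/2):
    print(y,(R.from_euler("z",.21)*R.from_euler("y",-.4)*R.from_euler("z",y)).as_rotvec().round(3))
```

```text
[[  -0.     -0.95   -0.31   78.02]
 [   1.     -0.     -0.     -0.91]
 [  -0.     -0.31    0.95 -122.37]
 [   0.      0.      0.      1.  ]] 67.73673075787747
[[ 0.  1. -0.]
 [ 1. -0.  0.]
 [ 0. -0. -1.]]
0 [ 0.042 -0.399  0.207]
1.5707963267948966 [-0.288 -0.356  1.754]
-1.5707963267948966 [ 0.336 -0.272 -1.341]
```

```bash
python3 -m handwheel '[[[-0.04,0,0],[-0.014,-0.018,0.088],0],[[-0.08,0,0],[-0.028,-0.036,0.175],0],[[-0.11,-0.02,0],[-0.043,-0.053,0.263],0],[[-0.13,-0.05,0],[-0.058,-0.071,0.351],0],[[-0.13,-0.08,-0.01],[-0.072,-0.089,0.439],0],[[-0.13,-0.11,-0.02],[-0.086,-0.107,0.526],0],[[-0.13,-0.14,-0.03],[-0.1,-0.125,0.614],0],[[-0.13,-0.17,-0.04],[-0.115,-0.142,0.702],0],[[-0.13,-0.19,-0.05],[-0.13,-0.16,0.789],0],[[-0.13,-0.19,-0.05],[-0.144,-0.178,0.877],0]]' 20
python3 -m handwheel '[[[0,0,0],[-0.018,-0.022,0.11],0],[[0,0,0],[-0.036,-0.045,0.219],0],[[0,0,0],[-0.054,-0.067,0.329],0],[[0,0,0],[-0.072,-0.089,0.438],0],[[0,0,0],[-0.09,-0.111,0.548],0],[[0,0,0],[-0.108,-0.134,0.658],0],[[0.01,-0.005,-0.02],[-0.126,-0.156,0.767],0],[[0.02,-0.01,-0.04],[-0.144,-0.178,0.877],0],[[0.035,-0.015,-0.06],[-0.144,-0.178,0.877],0],[[0.046,-0.018,-0.084],[-0.144,-0.178,0.877],0]]'
python3 - <<'E'
from h import *
from scipy.spatial.transform import Rotation as R
o=get_obs(); c=read_camera("wrist"); print(o["t"],o["position"],o["opening"],o["wrist_force"])
M=R.from_rotvec(o["ee_rot"]).as_matrix();print(M.round(2))
H=np.array(c["hand_eye"]);T=np.eye(4);T[:3,:3]=M;T[:3,3]=o["position"];W=np.linalg.inv(T@H)
c["rvec"]=cv2.Rodrigues(W[:3,:3])[0];c["tvec"]=W[:3,3]
import pickle;pickle.dump(c,open("w1.pkl","wb"))
cv2.imwrite("pics/w1.png",np.array(c["pixels"])[:,:,::-1])
y=.21;f=lambda x,yy,z:[590+x*np.cos(y)-yy*np.sin(y),-187+x*np.sin(y)+yy*np.cos(y),z]
print(proj(c,[f(-121,28,32),f(-121,-28,32),f(-75,28,34),f(-75,-28,34),f(-98,0,34),f(-68,65,197),f(-68,-65,197)]).round())
E
```

```text
t: 0.98
position: [443.6, -192.5, 198.2]
ee_rot: [0.988, 2.751, 0.033]
wrist_force: [-0.2, 0.2, 0.2]
opening: -0.1
gripper_force: 0.0
t: 1.82
position: [491.9, -209.3, 116.1]
ee_rot: [-0.286, 2.727, 0.056]
wrist_force: [0.6, 0.2, 0.4]
opening: -0.1
gripper_force: 0.0
1.8167 [ 491.88760099 -209.32284257  116.10222547] -0.06837820515758518 [0.57490234 0.24216697 0.43037432]
[[-0.9  -0.21  0.38]
 [-0.19  0.98  0.08]
 [-0.39 -0.   -0.92]]
[[369. 151.]
 [282. 151.]
 [363. 206.]
 [288. 207.]
 [326. 182.]
 [519. 541.]
 [139. 540.]]
```

View pics/w1.png

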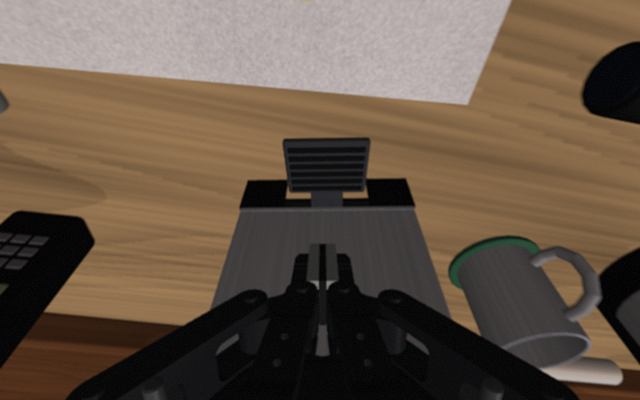

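The wrist view shows the ribbed tread at u 284–369, v 139–193. That is about 12 px nearer the robot than I predicted. The closed fingertips are at (322,245).

Run:
```python
from h import *
import pickle
c=pickle.load(open("w1.pkl","rb"))
P=np.array([atz(c,*p,34)for p in((284,140),(369,139),(286,193),(367,193))]);print(P.round(),P.mean(0).round(1))
print([np.linalg.norm(P[i]-P[j]).round(1) for i,j in((0,1),(2,3),(0,2),(1,3))])
Q=np.array([atz(c,*p,34)for p in((248,182),(408,181),(241,209),(414,208))]);print(Q.round())
print(proj(c,[atz(c,322,245,99)]),atz(c,322,245,99).round(), atz(c,308,245,99).round(),atz(c,335,245,99).round())
```

```text
[[ 468. -239.   34.]
 [ 456. -188.   34.]
 [ 510. -233.   34.]
 [ 498. -176.   34.]] [ 483.  -209.3   34. ]
[np.float64(52.5), np.float64(57.6), np.float64(42.5), np.float64(43.2)]
[[ 505. -260.   34.]
 [ 482. -152.   34.]
 [ 532. -264.   34.]
 [ 504. -138.   34.]]
[[322. 245.]] [ 485. -212.   99.] [ 487. -219.   99.] [ 484. -205.   99.]
```

Tread and tip fit together: I need to go 7 mm toward the robot, then straight down about 60 mm to contact.

```bash
python3 -m handwheel '[[[-0.004,0,-0.008],[0,0,0],0],[[-0.007,0.001,-0.016],[0,0,0],0],[[-0.007,0.001,-0.024],[0,0,0],0],[[-0.007,0.001,-0.032],[0,0,0],0],[[-0.007,0.001,-0.038],[0,0,0],0],[[-0.007,0.001,-0.043],[0,0,0],0],[[-0.007,0.001,-0.047],[0,0,0],0],[[-0.007,0.001,-0.049],[0,0,0],0],[[-0.007,0.001,-0.05],[0,0,0],0],[[-0.007,0.001,-0.05],[0,0,0],0]]'
python3 -m handwheel '[[[0,0,-0.001],[0,0,0],0],[[0,0,-0.002],[0,0,0],0],[[0,0,-0.003],[0,0,0],0],[[0,0,-0.004],[0,0,0],0],[[0,0,-0.005],[0,0,0],0],[[0,0,-0.006],[0,0,0],0],[[0,0,-0.007],[0,0,0],0],[[0,0,-0.008],[0,0,0],0],[[0,0,-0.008],[0,0,0],0],[[0,0,-0.008],[0,0,0],0]]'
```

```text
t: 2.7
position: [484.0, -207.1, 66.3]
ee_rot: [-0.287, 2.728, 0.058]
wrist_force: [0.2, -0.3, 0.0]
opening: 0.2
gripper_force: 0.0
t: 3.53
position: [484.0, -207.0, 58.2]
ee_rot: [-0.287, 2.728, 0.059]
wrist_force: [-0.2, -0.9, -1.1]
opening: -0.2
gripper_force: 0.0
```

```bash
python3 -m handwheel '[[[0,0,-0.001],[0,0,0],0],[[0,0,-0.002],[0,0,0],0],[[0,0,-0.003],[0,0,0],0],[[0,0,-0.004],[0,0,0],0],[[0,0,-0.005],[0,0,0],0],[[0,0,-0.006],[0,0,0],0],[[0,0,-0.007],[0,0,0],0],[[0,0,-0.008],[0,0,0],0],[[0,0,-0.008],[0,0,0],0],[[0,0,-0.008],[0,0,0],0]]'
python3 - <<'E'
from h import *
c=read_camera("side"); a=np.array(c["pixels"])[150:310,215:395,::-1]
cv2.imwrite("pics/s2.png",cv2.resize(a,None,fx=3,fy=3,interpolation=cv2.INTER_CUBIC))
E
```

```text
t: 4.37
position: [484.0, -207.1, 50.4]
ee_rot: [-0.287, 2.728, 0.058]
wrist_force: [-2.1, 0.1, 4.1]
opening: 0.2
gripper_force: 1.8
```

View pics/s2.png

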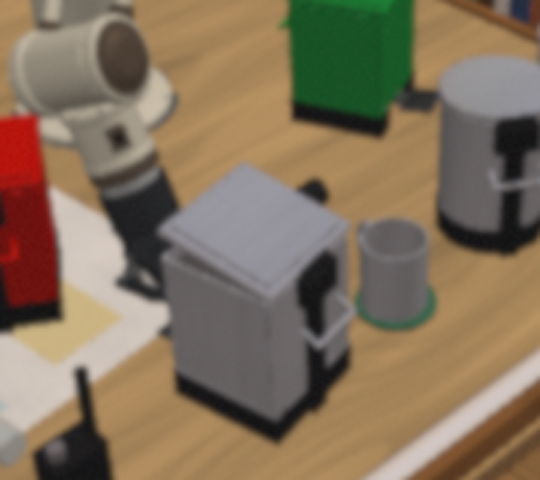

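The lid has begun to lift (front edge at crop (165,232)), about 0.2–0.3 rad, and the gripper is clear of the wall. I'll keep pressing.

```bash
python3 -m handwheel '[[[0,0,-0.001],[0,0,0],0],[[0,0,-0.002],[0,0,0],0],[[0,0,-0.003],[0,0,0],0],[[0,0,-0.004],[0,0,0],0],[[0,0,-0.005],[0,0,0],0],[[0,0,-0.006],[0,0,0],0],[[0,0,-0.007],[0,0,0],0],[[0,0,-0.008],[0,0,0],0],[[0,0,-0.009],[0,0,0],0],[[0,0,-0.01],[0,0,0],0]]'
python3 -m handwheel '[[[0,0,-0.0005],[0,0,0],0],[[0,0,-0.001],[0,0,0],0],[[0,0,-0.0015],[0,0,0],0],[[0,0,-0.002],[0,0,0],0],[[0,0,-0.0025],[0,0,0],0],[[0,0,-0.003],[0,0,0],0],[[0,0,-0.003],[0,0,0],0],[[0,0,-0.003],[0,0,0],0],[[0,0,-0.003],[0,0,0],0],[[0,0,-0.003],[0,0,0],0]]'
python3 - <<'E'
from h import *
import pickle
c=read_camera("side"); pickle.dump(c,open("s3.pkl","wb"));a=np.array(c["pixels"])[150:310,215:395,::-1]
cv2.imwrite("pics/s3.png",cv2.resize(a,None,fx=3,fy=3,interpolation=cv2.INTER_CUBIC))
y=.21
for cx in(585,590):
  for th in(.8,.9,1.,1.1,1.15):
    P=[]
    for w in(-64,64):
        x=69-137*np.cos(th);z=190+137*np.sin(th); P.append([cx+x*np.cos(y)-w*np.sin(y),-187+x*np.sin(y)+w*np.cos(y),z])
    print(cx,th,((proj(c,P)-[215,150])*3).round().tolist())
E
```

```text
t: 5.25
position: [484.0, -207.1, 40.2]
ee_rot: [-0.287, 2.728, 0.058]
wrist_force: [-1.7, -2.1, 2.8]
opening: -0.1
gripper_force: 1.5
t: 6.08
position: [484.0, -207.0, 37.3]
ee_rot: [-0.287, 2.728, 0.059]
wrist_force: [-0.1, -0.3, 2.4]
opening: 0.5
gripper_force: 0.9
585 0.8 [[182.0, 180.0], [268.0, 115.0]]
585 0.9 [[190.0, 175.0], [276.0, 111.0]]
585 1.0 [[199.0, 172.0], [285.0, 107.0]]
585 1.1 [[209.0, 170.0], [295.0, 105.0]]
585 1.15 [[214.0, 169.0], [300.0, 104.0]]
590 0.8 [[186.0, 182.0], [272.0, 117.0]]
590 0.9 [[194.0, 177.0], [280.0, 113.0]]
590 1.0 [[203.0, 174.0], [289.0, 109.0]]
590 1.1 [[212.0, 172.0], [299.0, 107.0]]
590 1.15 [[218.0, 172.0], [304.0, 106.0]]
```

View pics/s3.png

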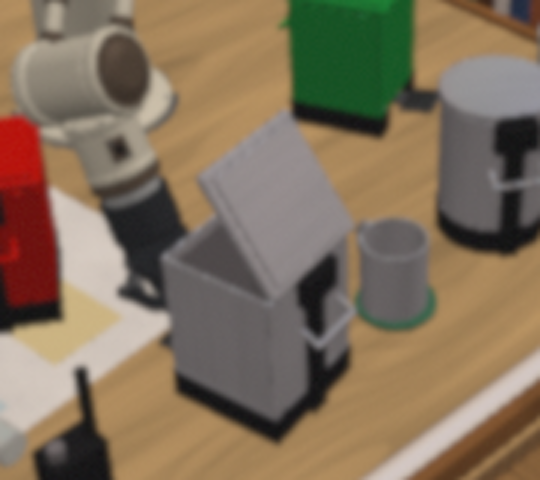

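The lid's front corners are at crop (200,178) and (291,113), so it stands at about 0.95–1.0 rad. I need a little more.

```bash
python3 -m handwheel '[[[0,0,-0.0005],[0,0,0],0],[[0,0,-0.001],[0,0,0],0],[[0,0,-0.0015],[0,0,0],0],[[0,0,-0.002],[0,0,0],0],[[0,0,-0.002],[0,0,0],0],[[0,0,-0.002],[0,0,0],0],[[0,0,-0.002],[0,0,0],0],[[0,0,-0.002],[0,0,0],0],[[0,0,-0.002],[0,0,0],0],[[0,0,-0.002],[0,0,0],0]]'
python3 -m handwheel '[[[0,0,-0.0005],[0,0,0],0],[[0,0,-0.001],[0,0,0],0],[[0,0,-0.001],[0,0,0],0],[[0,0,-0.001],[0,0,0],0],[[0,0,-0.001],[0,0,0],0],[[0,0,-0.001],[0,0,0],0],[[0,0,-0.001],[0,0,0],0],[[0,0,-0.001],[0,0,0],0],[[0,0,-0.001],[0,0,0],0],[[0,0,-0.001],[0,0,0],0]]'
python3 - <<'E'
from h import *
c=read_camera("side"); a=np.array(c["pixels"])[150:310,215:395,::-1]
cv2.imwrite("pics/s4.png",cv2.resize(a,None,fx=3,fy=3,interpolation=cv2.INTER_CUBIC))
E
```

```text
t: 6.97
position: [484.2, -206.8, 35.5]
ee_rot: [-0.287, 2.728, 0.058]
wrist_force: [-0.7, -0.5, 0.9]
opening: -0.2
gripper_force: 0.7
t: 7.8
position: [484.4, -206.7, 34.7]
ee_rot: [-0.287, 2.729, 0.058]
wrist_force: [-0.9, -0.3, 1.8]
opening: 0.1
gripper_force: 0.6
```

View pics/s4.png

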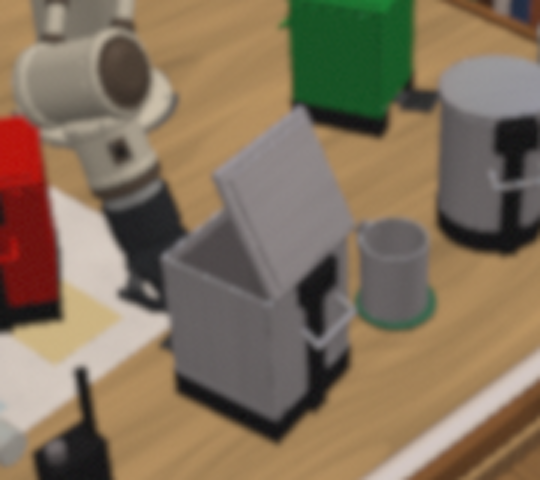

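The corners are now at (217,173) and (304,107), so the lid is at about 1.14 rad, fully up. I'll press 0.5 mm more for firm contact and hold.

```bash
python3 -m handwheel '[[[0,0,-0.0005],[0,0,0],0],[[0,0,-0.0005],[0,0,0],0],[[0,0,-0.0005],[0,0,0],0],[[0,0,-0.0005],[0,0,0],0],[[0,0,-0.0005],[0,0,0],0],[[0,0,-0.0005],[0,0,0],0],[[0,0,-0.0005],[0,0,0],0],[[0,0,-0.0005],[0,0,0],0],[[0,0,-0.0005],[0,0,0],0],[[0,0,-0.0005],[0,0,0],0]]'
for i in 1 2 3 4; do python3 -m handwheel '[[[0,0,0],[0,0,0],0],[[0,0,0],[0,0,0],0],[[0,0,0],[0,0,0],0],[[0,0,0],[0,0,0],0],[[0,0,0],[0,0,0],0],[[0,0,0],[0,0,0],0],[[0,0,0],[0,0,0],0],[[0,0,0],[0,0,0],0],[[0,0,0],[0,0,0],0],[[0,0,0],[0,0,0],0]]' | grep -E "^t|pos|wrist"; done
```

```text
t: 8.68
position: [484.5, -206.7, 34.3]
ee_rot: [-0.286, 2.729, 0.058]
wrist_force: [-1.8, -0.0, 0.7]
opening: -0.0
gripper_force: 0.6
t: 9.52
position: [484.5, -206.7, 34.2]
wrist_force: [-0.8, -1.1, 1.6]
t: 10.35
position: [484.5, -206.7, 34.2]
wrist_force: [-1.2, -0.9, 2.3]
t: 11.18
position: [484.5, -206.6, 34.2]
wrist_force: [-0.3, -0.8, 0.5]
t: 12.02
position: [484.5, -206.7, 34.2]
wrist_force: [-0.9, 0.4, 2.2]
```

Held for more than 4 s. Now I'll ease up at 6 mm/s (about 0.36 rad/s at the lid).

```bash
python3 -m handwheel '[[[0,0,0.0005],[0,0,0],0],[[0,0,0.001],[0,0,0],0],[[0,0,0.0015],[0,0,0],0],[[0,0,0.002],[0,0,0],0],[[0,0,0.0025],[0,0,0],0],[[0,0,0.003],[0,0,0],0],[[0,0,0.0035],[0,0,0],0],[[0,0,0.004],[0,0,0],0],[[0,0,0.0045],[0,0,0],0],[[0,0,0.005],[0,0,0],0]]'
for i in 1 2 3 4 5; do python3 -m handwheel '[[[0,0,0.0005],[0,0,0],0],[[0,0,0.001],[0,0,0],0],[[0,0,0.0015],[0,0,0],0],[[0,0,0.002],[0,0,0],0],[[0,0,0.0025],[0,0,0],0],[[0,0,0.003],[0,0,0],0],[[0,0,0.0035],[0,0,0],0],[[0,0,0.004],[0,0,0],0],[[0,0,0.0045],[0,0,0],0],[[0,0,0.005],[0,0,0],0]]' | grep -E "^t|pos|wrist"; done
python3 - <<'E'
from h import *
c=read_camera("side"); a=np.array(c["pixels"])[150:310,215:395,::-1]
cv2.imwrite("pics/s5.png",cv2.resize(a,None,fx=3,fy=3,interpolation=cv2.INTER_CUBIC))
E
```

```text
t: 12.85
position: [484.5, -206.7, 39.4]
ee_rot: [-0.286, 2.729, 0.058]
wrist_force: [-1.1, 0.5, 1.5]
opening: -0.0
gripper_force: 1.1
t: 13.68
position: [484.6, -206.7, 44.4]
wrist_force: [0.9, 0.2, 2.8]
t: 14.52
position: [484.6, -206.8, 49.4]
wrist_force: [2.3, 0.7, 3.1]
t: 15.35
position: [483.9, -206.5, 53.7]
wrist_force: [-0.4, 1.1, -0.2]
t: 16.18
position: [484.5, -206.7, 59.3]
wrist_force: [1.5, 0.3, 0.3]
t: 17.02
position: [484.5, -206.7, 64.3]
wrist_force: [0.8, 0.4, 0.5]
```

View pics/s5.png

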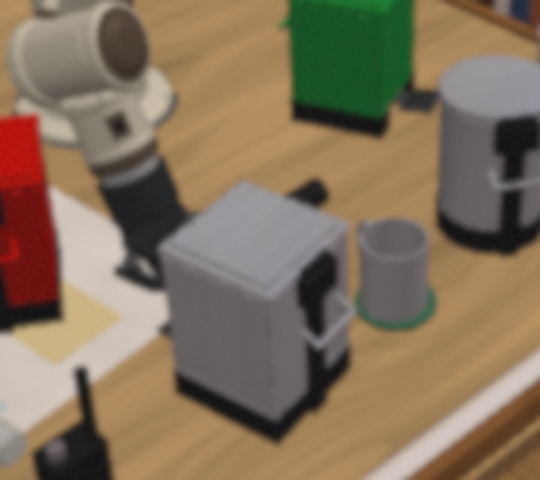

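The lid is shut flat (front corner (165,245)), the bin's base is where it was, and the fingers are off the pedal. I'll back away and hand in.

```bash
python3 -m handwheel '[[[0,0,0.005],[0,0,0],0],[[-0.005,0,0.015],[0,0,0],0],[[-0.01,0,0.025],[0,0,0],0],[[-0.02,0,0.035],[0,0,0],0],[[-0.03,0,0.05],[0,0,0],0],[[-0.035,0,0.065],[0,0,0],0],[[-0.04,0,0.075],[0,0,0],0],[[-0.04,0,0.08],[0,0,0],0],[[-0.04,0,0.08],[0,0,0],0],[[-0.04,0,0.08],[0,0,0],0]]'
python3 -c "from workcell import *; print(job_done())"
```

```text
t: 17.9
position: [444.6, -206.7, 144.3]
ee_rot: [-0.287, 2.729, 0.057]
wrist_force: [-0.8, -0.1, -0.7]
opening: 0.1
gripper_force: 0.0
the job is handed in; nothing more can be done
None
```

I pressed the square bin's pedal until its lid was fully up (about 1.14 rad), held it for over four seconds, eased it shut slowly, backed the arm clear and handed the job in at about 18 s; it gave no verdict back, but in my last picture the lid was shut and nothing had visibly moved.

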